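Clamp the loose crank of the ball washer

ROBOT

A 6-joint arm with a two-finger parallel gripper is mounted at the origin on the work surface. World frame = base frame: x ahead of the robot, y to its left, z up, the work surface at z = 0. Lengths are in mm, angles in rad, forces in N, time in s.
With the tool pointing down it reaches from about 275 to 750 mm from the base axis. Payload 10.2 kg.
Tool frame: the origin (TCP) lies where the fingers leave the gripper's body, on its centre line; the fingertips stand 73 mm ahead of it and the grasp point (between the pads) lies 54 mm ahead of it; y points along the fingers, x is the direction in which the jaws open and shut, and the axes are right-handed (so a half turn about y gives the same grasp; the last joint's range is limited). The gripper opens to 85 mm and grips with 20 to 120 N. Pads are 22 mm wide; open, the fingers measure 114 mm over their backs; the gripper's body (76 mm by 85 mm) begins 54 mm behind the grasp point. The pads swing forward as they close: fully open they stand 13 mm farther back than shut.
Start: joints at [0.996, 0.313, 1.498, -0, 1.331, -0.223], TCP at [180.922, 492.848, 303.894] pointing down, gripper open.
Joint ranges: [-2.94, 2.94], [-0.97, 2.17], [0.19, 2.56], [-1.23, 4.37], [0.02, 3.11], [-2.88, 2.88]. Speed limits (rad/s): [2.39, 2.39, 3.01, 3.14, 3.14, 3.14].

INTERFACE

Orientations are given as a unit quaternion [w, x, y, z].
In Python, from rig import sense, capture, finish_job gives the robot as it stands. The module is installed in compiled form; this text tells all that it offers.
- The arm moves only by the shell command python3 -m pendant 'ROWS' [FORCE]. ROWS is JSON, one flat list of numbers, 7 for each row, row after row: the shift along the tool's x, y, z each as a share of 150 mm, from -1 to 1, then the turn, a rotation vector about the tool's x, y, z each as a share of pi rad, from -1 to 1, then the opening, from 0 (shut) to 1 (fully open). In form: [tx, ty, tz, wx, wy, wz, grip, tx, ty, tz, wx, wy, wz, grip, ...]. A call has 1 to 8 rows; each row is the pose to reach, as a shift and turn from the pose measured when the call began, along the tool's axes at that moment, turning the shorter way round; what a row does not reach only later rows make up. A row lasts 1/8 s, in which the tool goes at most 62.5 mm and 10.7 degrees, less where a joint would pass 70% of its speed; a pose out of reach is approached as far as the arm can. A call with a number of a shift or a turn outside -1 to 1 is refused whole. A call with a gripper value outside its range is refused whole. The fingers move at their own pace and stop on an object; FORCE is the grip in N (left out, the last holds). Time passes only in rows, so rows that repeat a pose let the fingers close. It gives the time, the measured TCP pose, the force and the opening at its end, in the units of the state.
- sense(): the state, without advancing time (a new reading comes with each control period).
- capture(name): name is "scene" or "side" or "wrist"; returns a dict with "frame" (420x560x3 uint8, red, green, blue), "mtx" (3x3 intrinsics, pixels), "rvec" (rotation vector, rad) and "tvec" (3), from world to camera coordinates, as OpenCV has them; the wrist camera has in their place "hand_eye" (4x4, takes a point from camera to tool coordinates, whose origin is the TCP and whose axes are the tool frame's). Camera axes: x right, y down, z forward; pixel columns grow to the right and rows downward; lengths in mm; the calibration is good to about 2 mm. A picture is of the moment at which its call begins: read the wrist's pose just before it. There is no depth.
- finish_job(): hands the job in, once; it reports no verdict.
The state is a dict: "time_s": time; "joints": joint angles; "dq": joint speeds; "tau": joint torques, N m; "eef_pos": TCP position; "ee_rot": TCP orientation; "force": force on the tool from outside, world axes, zero at the start; "wrist_torque": the same for the moment, N m; "grip_width": opening from 0.0 (shut) to 1.0 (fully open).
Only numpy, scipy, OpenCV 4.12 (cv2) and the standard library are available. Lean on these libraries where they do the work, as an engineer would, in place of code of your own. Each camera call takes 0.05 s, during which the arm holds its last target. There are 200 camera calls.

TASK

The crank of the ball washer turns loose in its hub. Swing the crank handle until the flat on its shaft (yellow strip) faces straight up towards the clamp screw, then with the red T-handled hex key turn the clamp screw clockwise until it is snug on the flat, without forcing it, and put the key back upright in its blue stand. Leave the balls and the grey box where they are.

Things in the scene. Friction and masses are not known exactly. Their poses are not given: they have to be found in the camera images.
- washer: Hand-cranked ball washer, bolted down: aluminium base plate 140 x 320 x 12 mm, green drum (124 mm across) towards +y, steel hub 60 mm across with its centre at (0, 0, 80 mm), an aluminium bearing post at y = -74 mm. Origin on the work surface directly below the hub's centre and the clamp screw; z up, y along the shaft: the drum on the +y side, the crank on the -y side.
- crank_grip (a point): Middle of the crank's black handle, a pin of 16 mm diameter and 52 mm long, parallel to the washer's y axis, 75 mm from the shaft axis and at y = -137 mm in the washer's frame (the crank arm, 10 mm thick, is at y = -105 mm). As the crank turns it moves on an arc of 75 mm radius about the shaft axis.
- dshaft: Crank and its steel shaft, 28 mm diameter, horizontal along the washer's y axis, with one flat 2.5 mm deep (yellow strip, seen between bearing post and hub). Origin on the shaft's axis below the clamp screw, 80 mm above the work surface. Its z axis points out of the flat and along the crank arm, so both point straight up together; it starts leaning to the washer's +x. Stiff to turn (0.15 N m); stays where it is left.
- screw: Clamp screw upright in the top of the hub: dark steel head about 30 mm across, open hex socket on top, 18.4 mm across flats, 11 mm deep. Origin: middle of the socket's mouth; these axes do not turn with the screw. How the hexagon stands is not told: feel or look (it repeats every 60 degrees). Mouth 131 to 132 mm above the work surface when loose, 127 to 128 mm when on the flat. Push down with less than 20 N.
- screw_tip (a point): Lower tip of the clamp screw, hidden in the hub. Right-hand steep thread: clockwise from above lowers it 3.2 mm per rad; it meets the flat after 0.9 to 1.2 rad (the key has up to 0.3 rad of slack). It turns against 0.08 N m of friction; once on the shaft the torque rises by about 0.5 N m per rad. 0.12 to 0.3 N m in all is snug, 0.4 N m too much; with the key standing still under load the torque read may be up to 0.08 N m lower. It stays tight when let go.
- key: T-handled steel hex key, 91 mm tall, about 120 g. Origin at the middle of its foot, z up the stem. Stem: hexagon 17 mm across flats (two of them square to its x axis), with a tapered nose at the foot, 4 mm long and 11 mm across at the tip, that enters the socket at any angle. It stops 4 mm in if the hexagons do not match (they do within about 8 degrees), and goes up to 11 mm in if they do.
- key_grip (a point): Centre of the key's red handle bar, which lies along the key's x axis, 72 x 16 x 16 mm, 83 mm above the foot.
- stand: Blue key stand, fixed, 62 x 62 mm and 45 mm tall, with a round hole of 21.5 mm in the middle of its top, 35 mm deep, in which the key stands (its foot then 10 mm above the work surface). Origin at the middle of its underside.
- box: Grey plastic box with press-button catch, 102 x 72 x 46 mm, bystander. Origin at the middle of its underside.
- red_ball_center (a point): Centre of the red ball, 72 mm diameter, resting on the slatted shelf beyond the washer, bystander.
- white_ball_center (a point): Centre of the white ball, 72 mm diameter, on the same shelf, bystander.
Things that resemble listed ones, but are neither listed nor needed, are in the scene too. There is more than one size of the key; the job needs the smallest.

How it is judged (in metres and radians):
On the way, in this order (a step that is already met when the one before it is completed fails the run):
1. the flat faces straight up, with the screw still loose (angle between dshaft's own z axis and vertical below 0.17 rad and contact force between screw and dshaft below 1 N), for 0.2 s.
2. the key sits in the screw's socket with its hexagon engaged, the flat still up and the screw still loose (all of step 1 and horizontal distance between key and screw below 0.004 m and z of key in the frame of screw below -0.0065 m and angle between key's own z axis and vertical below 0.15 rad), for 0.1 s.
3. the screw is snug on the flat, with the key in its socket (horizontal distance between key and screw below 0.004 m and z of key in the frame of screw below -0.0065 m and angle between key's own z axis and vertical below 0.15 rad and angle between dshaft's own z axis and vertical below 0.17 rad and z of screw in the frame of washer below 0.1287 m and contact force between screw and dshaft above 10 N), for 0.1 s.
At the end, for the whole second after the job is handed in: The shaft's flat faces up within 0.17 rad, the screw is down on it (mouth below 128.7 mm) and presses on it with more than 10 N, and the key stands at rest in its stand, foot down in the hole, within 0.15 rad of upright (angle between dshaft's own z axis and vertical below 0.17 rad and z of screw in the frame of washer below 0.1287 m and contact force between screw and dshaft above 10 N and horizontal distance between key and stand below 0.007 m and height (world z) of key below 0.014 m and angle between key's own z axis and vertical below 0.15 rad and linear speed of key below 0.02 m/s); the robot touches nothing.
It fails at once if the screw is overtightened, on the flat or on the round (more than 120 N on the shaft) (contact force between screw and dshaft above 120 N).
It fails at once if the key is rammed onto the loose screw (contact force between key and screw above 40 N and contact force between screw and dshaft below 1 N).
It fails at once if the red ball is displaced by more than 20 mm (distance of red_ball_center from where it was at the start of the episode above 0.02 m).
It fails at once if the white ball is displaced by more than 20 mm (distance of white_ball_center from where it was at the start of the episode above 0.02 m).
It fails at once if the grey box is displaced by more than 20 mm (distance of box from where it was at the start of the episode above 0.02 m).
It also fails if it takes over 72 s, if anything falls off the work surface, if the arm or the gripper's body presses on something with over 40 N, if the wrist force passes 120 N, or if a joint passes its speed limit or range.

## Working session

There is one attempt and no reset: what is moved stays moved. The work goes in short steps, Python scripts to look and compute and a shell command to move; the robot and the scene stay as the last step left them, time stands still between calls to the robot, and variables do not carry over. Pictures are saved under pics/ and viewed, about 8 in all and at most 12, crops included, and the job is handed in when it is done.

```bash
mkdir -p pics; cat > h.py <<'E'
import numpy as np, cv2
from scipy.spatial.transform import Rotation as R
from rig import sense, capture
def cam(n):
    s=sense(); c=capture(n)
    if n=="wrist":
        q=np.roll(s["ee_rot"],-1); T=np.eye(4); T[:3,:3]=R.from_quat(q).as_matrix(); T[:3,3]=s["eef_pos"]
        M=np.linalg.inv(T@np.array(c["hand_eye"])); 
    else:
        M=np.eye(4); M[:3,:3]=cv2.Rodrigues(np.array(c["rvec"],float))[0]; M[:3,3]=np.ravel(c["tvec"])
    return c["frame"],np.array(c["mtx"],float),M
def save(n,f): 
    im,K,M=cam(n); cv2.imwrite(f"pics/{f}.png",im[:,:,::-1]); np.savez(f"pics/{f}.npz",K=K,M=M)
def load(f):
    d=np.load(f"pics/{f}.npz"); return d["K"],d["M"]
def proj(f,P):
    K,M=load(f); p=(M[:3,:3]@np.atleast_2d(P).T).T+M[:3,3]; p=(K@p.T).T; return p[:,:2]/p[:,2:]
def ray(f,uv):
    K,M=load(f); d=M[:3,:3].T@np.linalg.inv(K)@[uv[0],uv[1],1]; return -M[:3,:3].T@M[:3,3],d/np.linalg.norm(d)
def onz(f,uv,z):
    c,d=ray(f,uv); return (c+d*(z-c[2])/d[2]).round(1)
def tri(obs):
    A=np.zeros((3,3));b=np.zeros(3)
    for f,uv in obs:
        c,d=ray(f,uv);P=np.eye(3)-np.outer(d,d);A+=P;b+=P@c
    return np.linalg.solve(A,b).round(1)
E
python3 - <<'E'
from h import *
for n in("scene","side","wrist"): save(n,n+"0")
a=[cv2.imread(f"pics/{n}0.png") for n in("scene","side")]
for n in("scene0","side0","wrist0"):
    K,M=load(n); print(n,(-M[:3,:3].T@M[:3,3]).round(),M[2,:3].round(2),K[0,0])
s=sense();print(s)
E
```

```text
scene0 [951. 191. 873.] [-0.38 -0.36 -0.85] 468.86383943926313
side0 [ 263. -725.  728.] [ 0.38  0.65 -0.66] 421.7119413398874
wrist0 [118. 515. 375.] [ 0.25 -0.09 -0.96] 305.31428358624936
{'time_s': 0.15, 'joints': array([ 9.95607876e-01,  3.13311844e-01,  1.49824036e+00, -4.38283956e-06,
        1.33095628e+00, -2.23432886e-01]), 'dq': array([ 0.00083606, -0.00114693, -0.00323999, -0.00137126, -0.00017772,
       -0.00033867]), 'tau': array([ 1.95464781e-03, -4.12365603e+01, -2.59800375e+01, -1.55659623e-04,
        3.15222118e-03,  3.21282857e-05]), 'eef_pos': array([180.85333772, 492.7479754 , 303.47978552]), 'ee_rot': array([-0.57964929,  0.57989594,  0.40450131, -0.4051001 ]), 'force': array([-0.52376488, -0.18790664, -0.2396099 ]), 'wrist_torque': array([-0.00809609,  0.00093666, -0.00620532]), 'grip_width': 1.0009990662300543}
```

View pics/scene0.png

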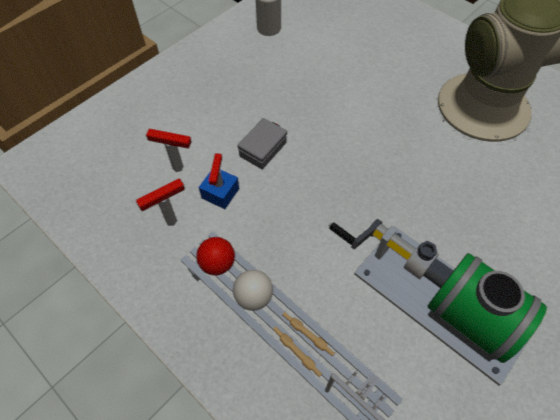

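View pics/side0.png

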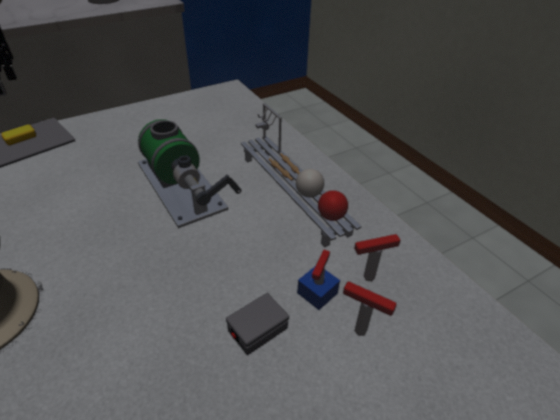

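The scene view shows the key in its blue stand at about (218,170), and the washer with its screw near (428,248) and crank grip near (342,234). In the side view the stand is near (319,285), the screw near (183,162) and the crank at (232,183). I'll zoom in on these for precise pixels.

```bash
python3 - <<'E'
from h import *
def crop(f,x,y,w,h,k):
    im=cv2.imread(f"pics/{f}.png")[y:y+h,x:x+w]; im=cv2.convertScaleAbs(im,alpha=1.3,beta=10)
    im=cv2.resize(im,None,fx=k,fy=k,interpolation=cv2.INTER_CUBIC)
    for i in range(0,w,20): cv2.line(im,(i*k,0),(i*k,6 if i%100 else 14),(0,255,255),1); cv2.putText(im,str(x+i),(i*k,16),0,.35,(0,255,255),1)
    for i in range(0,h,20): cv2.putText(im,str(y+i),(0,i*k+4),0,.35,(0,255,255),1)
    return im
a=crop("scene0",320,200,100+40,100,4); b=crop("side0",130,120,115,100,2)
A=crop("scene0",325,205,130,74,3);B=crop("scene0",190,145,60,74,3)
C=crop("side0",130,120,120,110,3);D=crop("side0",290,240,70,110,3)
top=np.hstack([A,B]);bot=np.hstack([C,D]);w=max(top.shape[1],bot.shape[1])
p=lambda i:cv2.copyMakeBorder(i,0,0,0,w-i.shape[1],0)
cv2.imwrite("pics/crop0.png",np.vstack([p(top),p(bot)]))
K,M=load("scene0")
print("screw",tri([("scene0",(428,246)),("side0",(183,162))]))
print("keybar",tri([("scene0",(216,170)),("side0",(321,264))]))
print("grip",tri([("scene0",(342,234)),("side0",(232,184))]))
for uv in((355,270),(500,378)): print(onz("scene0",uv,12))
for uv in((140,162),(178,222),(226,208)): print(onz("side0",uv,12))
E
```

```text
screw [501.8 127.2 128.2]
keybar [ 629.2 -290.1   92.9]
grip [ 5.773e+02 -3.000e-01  1.162e+02]
[574.5  41.4  12. ]
[562.9 354.1  12. ]
[438. 353.  12.]
[444.8  52.9  12. ]
[571.2  42.8  12. ]
```

View pics/crop0.png

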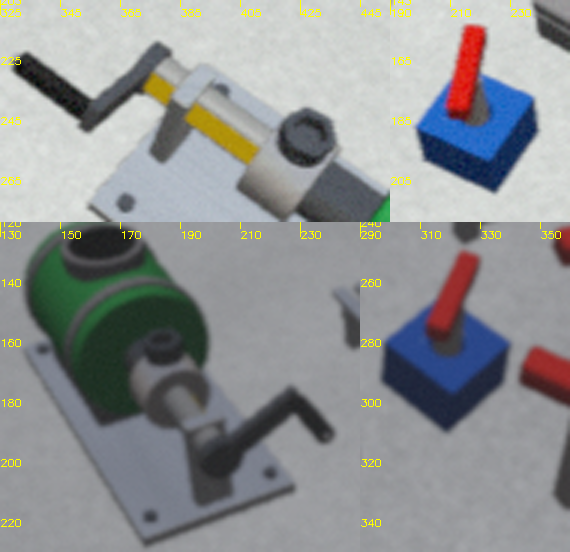

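The crops give finer pixels: screw mouth at scene (427.5,249) and side (184,160), key bar centre at scene (215.7,168.3) and side (321,263.7). The plate and stand corners are visible too.

```bash
python3 - <<'E'
from h import *
S=lambda u,v:("scene0",(325+u/3,205+v/3)); SB=lambda u,v:("scene0",(190+(u-390)/3,145+v/3))
C=lambda u,v:("side0",(130+u/3,120+(v-222)/3)); D=lambda u,v:("side0",(290+(u-360)/3,240+(v-222)/3))
print("screw",tri([S(307,131),C(162,340)]),onz(*S(307,131),131.5),onz(*C(162,340),131.5))
print("bar",tri([SB(467,70),D(453,293)]))
print("bar ends",tri([SB(474,32),D(470,260)]),tri([SB(459,108),D(438,328)]))
print("stand",[onz(*SB(*p),45) for p in((418,128),(535,97),(496,160))],[onz(*D(*p),45) for p in((383,350),(509,346),(447,385))])
print("pin far end",tri([S(20,62),C(327,436)]),"near",tri([S(88,126),C(292,392)]))
print("armhub",tri([S(168,50),C(218,452)]))
print("plate",onz(*S(90,206),12),[onz(*C(*p),12) for p in((25,345),(146,541),(295,487))])
s=sense();print(R.from_quat(np.roll(s["ee_rot"],-1)).as_matrix().round(3))
E
```

```text
screw [507.5 130.3 131.6] [508.6 129.7 131.5] [506.9 131.7 131.5]
bar [ 627.9 -291.6   96.1]
bar ends [ 625.4 -293.9  132.5] [ 631.  -290.6   56.7]
stand [array([ 664.8, -311.6,   45. ]), array([ 589.7, -270. ,   45. ]), array([ 645.7, -251.7,   45. ])] [array([ 586.3, -275.6,   45. ]), array([ 663.5, -315.1,   45. ]), array([ 607.7, -321.5,   45. ])]
pin far end [578.6 -27.5 113.8] near [581.3  32.5 114.5]
armhub [502.4  26.9  91.6]
plate [580.6  46.3  12. ] [array([435.2, 360.4,  12. ]), array([440.8,  37.3,  12. ]), array([575.9,  38.7,  12. ])]
[[ 0.345 -0.    -0.939]
 [ 0.939 -0.001  0.345]
 [-0.001 -1.     0.   ]]
```

```bash
cat >> h.py <<'E'
def go(pos,yaw=None,tilt=None):
    """yaw: world heading (deg) of tool x, tool pointing down. Prints total shift/150 and turn/pi in tool axes."""
    s=sense(); T=R.from_quat(np.roll(s["ee_rot"],-1)); m=T.as_matrix()
    d=m.T@(np.array(pos)-s["eef_pos"])/150
    w=np.zeros(3)
    if yaw is not None:
        c,n=np.cos(np.radians(yaw)),np.sin(np.radians(yaw)); X=np.array([c,n,0]);Y=np.array([0,0,-1.]);G=R.from_matrix(np.c_[X,Y,np.cross(X,Y)])
        w=(T.inv()*G).as_rotvec()/np.pi
    print("shift",d.round(3),"turn",w.round(3),"|",s["time_s"],"pos",s["eef_pos"].round(1),"yaw",np.degrees(np.arctan2(m[1,0],m[0,0])).round(2),"j",s["joints"].round(2),"F",s["force"].round(1),"Tq",s["wrist_torque"].round(3),"g",round(s["grip_width"],3))
E
python3 -m pendant '[-0.35,0,-0.6,0,0.09,0,1, -0.6,0,-1,0,0.12,0,1, -0.6,0,-1,0,0.12,0,1]'; python3 -c "
from h import *;go((580,-5,260),0)"
```

```text
time_s: 0.52
eef_pos: [291.6, 354.8, 303.4]
ee_rot: [-0.645, 0.646, 0.288, -0.289]
force: [1.5, 0.2, 0.1]
grip_width: 1.0
shift [-0.501  0.291 -3.033] turn [ 0.     0.267 -0.   ] | 0.525 pos [291.6 354.8 303.4] yaw 48.1 j [ 0.63  0.17  1.68 -0.    1.29 -0.21] F [1.5 0.2 0.1] Tq [-0.024  0.004  0.039] g 1.0
```

```bash
python3 -m pendant '[-0.05,0.03,-0.35,0,0.05,0,1, -0.12,0.06,-0.7,0,0.1,0,1, -0.17,0.1,-1,0,0.15,0,1,-0.17,0.1,-1,0,0.15,0,1]'; python3 -c "
from h import *;go((580,-5,260),0)"
```

```text
time_s: 1.02
eef_pos: [387.4, 233.8, 287.9]
ee_rot: [-0.695, 0.696, 0.127, -0.128]
force: [0.2, -0.3, 0.9]
grip_width: 0.999
shift [ 0.636  0.187 -1.944] turn [ 0.     0.116 -0.001] | 1.025 pos [387.4 233.8 287.9] yaw 20.8 j [ 0.28  0.17  1.73 -0.    1.25 -0.08] F [ 0.2 -0.3  0.9] Tq [ 0.05   0.012 -0.039] g 0.999
```

```bash
python3 -m pendant '[0.1,0.05,-0.4,0,0.05,0,1, 0.2,0.1,-0.8,0,0.1,0,1, 0.33,0.1,-1,0,0.116,0,1,0.33,0.1,-1,0,0.116,0,1]' >/dev/null; python3 -c "
from h import *;go((580,-5,260),0)"
```

```text
shift [ 0.617  0.083 -0.767] turn [ 0.    -0.001 -0.001] | 1.525 pos [487.8 110.3 272.5] yaw -0.15 j [-0.01  0.29  1.62 -0.    1.24 -0.01] F [-1.1  0.3  0.1] Tq [-0.    -0.01  -0.019] g 0.998
```

```bash
python3 - <<'E'
from h import *
save("wrist","w1"); print(proj("w1",[[507.5,130,131.5],[580,-7,114]]))
im=cv2.imread("pics/w1.png"); cv2.imwrite("pics/w1b.png",cv2.resize(im,(784,588),interpolation=cv2.INTER_CUBIC))
E
```

```text
[[309.38777143 195.32598991]
 [385.94832199 342.51668083]]
```

View pics/w1b.png

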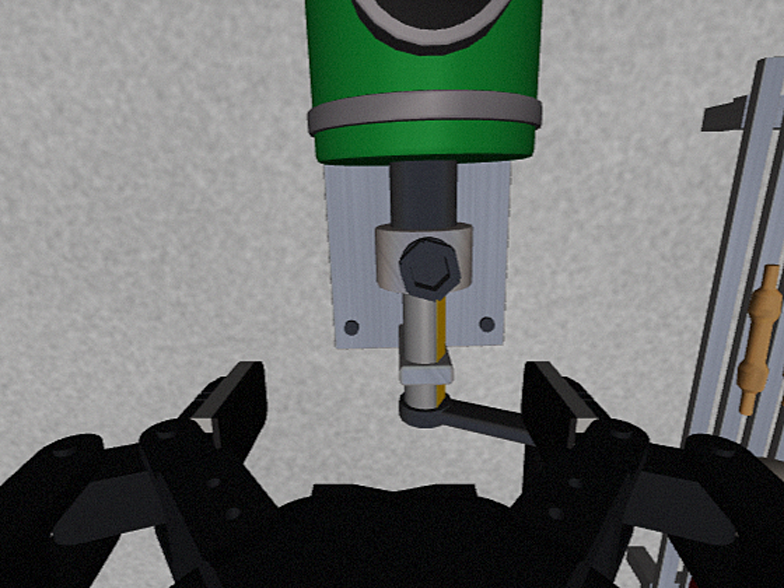

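```bash
python3 -m pendant '[0.3,0.04,-0.38,0,0,0,1, 0.617,0.2,-0.767,0,0,0,1,0.617,0.4,-0.767,0,0,0,0.7,0.617,0.4,-0.767,0,0,0,0.7]' >/dev/null; python3 - <<'E'
from h import *
print("screw",onz("w1",(308,190),131.5), "axis", onz("w1",(425/1.4,200/1.4),94),onz("w1",(423/1.4,410/1.4),94))
save("wrist","w2")
go((580,-5,168),0)
im=cv2.imread("pics/w1.png")[155:225,270:350]; a=cv2.resize(im,(400,350),interpolation=cv2.INTER_CUBIC); a=cv2.convertScaleAbs(a,alpha=2)
b=cv2.resize(cv2.imread("pics/w2.png"),(400,300)); b=cv2.copyMakeBorder(b,0,50,0,0,0); cv2.imwrite("pics/m1.png",np.hstack([a,b]))
E
```

```text
screw [506.4 133.9 131.5] axis [505.3 164.7  94. ] [506.5  30.5  94. ]
shift [ 0.011  0.294 -0.016] turn [ 0.     0.    -0.002] | 2.125 pos [578.5  -2.5 212. ] yaw 0.05 j [-0.21  0.51  1.45 -0.    1.18 -0.21] F [-0.2 -0.2  0.2] Tq [0.02  0.004 0.047] g 0.701
```

View pics/m1.png

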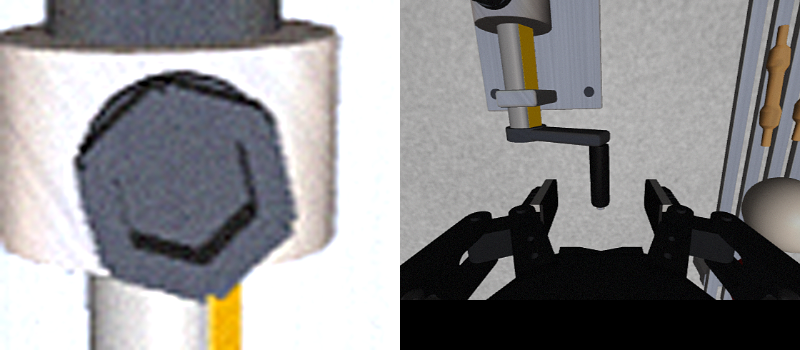

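Left crop: the screw's hex corners are at about 42° mod 60 from world +x, so the key's bar heading must be about 12° mod 60. Right: the pin runs between the open jaws' lane from about wrist px (280,203) to (280,287).

```bash
python3 - <<'E'
from h import *
for z in(110,114,120): print(z,onz("w2",(280,207),z),onz("w2",(280,286),z))
c,d=ray("w2",(280,245));C,D=ray("scene0",(325+55/3,205+94/3));print(tri([("w2",(280,245)),("scene0",(325+55/3,205+94/3)),("side0",(130+310/3,120+192/3))]))
E
python3 -m pendant '[0.01,0.15,-0.03,0,0,0,0.7,0.01,0.29,-0.03,0,0,0,0.7,0.01,0.29,-0.03,0,0,0,0.7]'
```

```text
110 [576.6  18.6 110. ] [576.6 -32.3 110. ]
114 [576.7  19.6 114. ] [576.7 -30.1 114. ]
120 [576.7  21.2 120. ] [576.8 -26.7 120. ]
[5.786e+02 3.000e-01 1.154e+02]
time_s: 2.5
eef_pos: [579.1, -5.3, 169.1]
ee_rot: [-0.707, 0.707, -0.001, -0.003]
force: [-0.8, -0.0, -0.0]
grip_width: 0.699
```

```bash
python3 -m pendant '[0,0,0,0,0,0,0.1,0,0,0,0,0,0,0.1,0,0,0,0,0,0,0.1,0,0,0,0,0,0,0.1,0,0,0,0,0,0,0.1,0,0,0,0,0,0,0.1]' 20; python3 - <<'E'
from h import *
s=sense();go((506.5,-5,168),0)
x=s["eef_pos"][0]-506.5
a0=np.arcsin(x/75)
for k in np.linspace(1,0,9)[1:]:
    a=a0*k; print(np.degrees(a).round(1),((75*np.sin(a)-x)/150).round(3),(-(75*np.cos(a)-75*np.cos(a0))/150).round(3))
E
```

```text
time_s: 3.25
eef_pos: [578.1, -4.9, 168.9]
ee_rot: [0.707, -0.707, 0.002, 0.005]
force: [-5.6, 1.2, -0.6]
grip_width: 0.177
shift [-0.478  0.011  0.001] turn [-0.     0.001 -0.003] | 3.25 pos [578.1  -4.9 168.9] yaw 0.22 j [-0.21  0.56  1.49 -0.    1.09 -0.21] F [-5.6  1.2 -0.6] Tq [0.182 0.819 0.171] g 0.177
63.7 -0.029 -0.074
54.6 -0.07 -0.142
45.5 -0.121 -0.203
36.4 -0.181 -0.255
27.3 -0.248 -0.296
18.2 -0.321 -0.327
9.1 -0.399 -0.346
0.0 -0.478 -0.352
```

```bash
python3 -m pendant '[-0.03,-0.074,0,0,0,0,0.1,-0.07,-0.142,0,0,0,0,0.1,-0.121,-0.203,0,0,0,0,0.1,-0.181,-0.255,0,0,0,0,0.1]' 20;  python3 -m pendant '[-0.067,-0.041,0,0,0,0,0.1,-0.14,-0.072,0,0,0,0,0.1,-0.218,-0.091,0,0,0,0,0.1,-0.297,-0.097,0,0,0,0,0.1,-0.297,-0.097,0,0,0,0,0.1]' 20
python3 - <<'E'
from h import *
go((506.5,-5,220),0)
E
```

```text
time_s: 3.75
eef_pos: [549.6, -5.3, 206.9]
ee_rot: [0.707, -0.707, 0.003, 0.006]
force: [-5.7, -5.1, -15.3]
grip_width: 0.175
time_s: 4.38
eef_pos: [504.6, -6.3, 222.7]
ee_rot: [-0.706, 0.708, -0.003, -0.006]
force: [-0.7, -7.2, -7.8]
grip_width: 0.174
shift [0.013 0.018 0.008] turn [ 0.001  0.001 -0.004] | 4.375 pos [504.6  -6.3 222.7] yaw 0.21 j [-0.24  0.35  1.67 -0.01  1.13 -0.24] F [-0.7 -7.2 -7.8] Tq [-1.299  0.193  0.144] g 0.174
```

```bash
python3 -m pendant '[0.01,0.02,0,0,0,0,0.1,0.01,0.02,0,0,0,0,0.1,0.01,0.02,0,0,0,0,0.7,0.01,0.02,0,0,0,0,0.7,0.01,0.02,0,0,0,0,0.7,0,-0.3,0,0,0,0,0.7,0,-0.65,0,0,0,0,0.7,0,-0.65,0,0,0,0,0.7]';  python3 - <<'E'
from h import *
save("wrist","w3");go((626,-292,220),None)
im=cv2.imread("pics/w3.png"); cv2.imwrite("pics/w3b.png",im[:300])
E
```

```text
time_s: 5.38
eef_pos: [506.7, -6.1, 323.8]
ee_rot: [-0.706, 0.708, -0.0, -0.003]
force: [0.4, 0.2, -0.2]
grip_width: 0.703
shift [ 0.799  0.672 -1.908] turn [0. 0. 0.] | 5.425 pos [506.1  -6.  321.3] yaw 0.22 j [-0.24  0.26  1.52 -0.    1.37 -0.24] F [-0.4  1.1  0.1] Tq [ 0.008  0.064 -0.029] g 0.703
```

View pics/w3b.png

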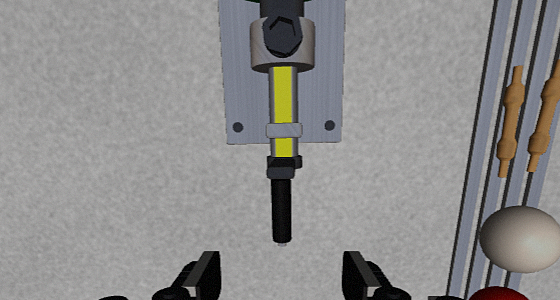

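The yellow flat now faces up, centred on the shaft at about (284,100), and the pin at (282,210) is in line with it. Next I'll go to the key.

```bash
python3 -m pendant '[0.15,0,-0.4,0,0,0,1,0.25,0.1,-0.8,0,0,0,1,0.35,0.2,-1,0,0,0,1,0.35,0.2,-1,0,0,0,1]' >/dev/null; python3 -m pendant '[0.12,0,-0.4,0,0,0,1,0.2,0.1,-0.8,0,0,0,1,0.27,0.2,-1,0,0,0,1,0.27,0.2,-1,0,0,0,1]' ; python3 - <<'E'
from h import *
save("wrist","w4");go((626,-292,220),None)
im=cv2.imread("pics/w4.png"); cv2.imwrite("pics/w4b.png",cv2.resize(im[:320],None,fx=1.42,fy=1.42,interpolation=cv2.INTER_CUBIC))
print(proj("w4",[[627,-292,101]]))
E
```

```text
time_s: 6.42
eef_pos: [598.4, -308.5, 254.3]
ee_rot: [0.708, -0.706, 0.007, 0.006]
force: [-0.5, 1.3, -0.1]
grip_width: 0.997
shift [0.186 0.236 0.101] turn [0. 0. 0.] | 6.475 pos [ 598.7 -307.2  255.8] yaw 0.05 j [-0.65  0.69  1.04 -0.01  1.43 -0.65] F [0.3 0.2 1. ] Tq [ 0.036 -0.047 -0.017] g 1.0
[[323.02206328 196.99514474]]
```

View pics/w4b.png

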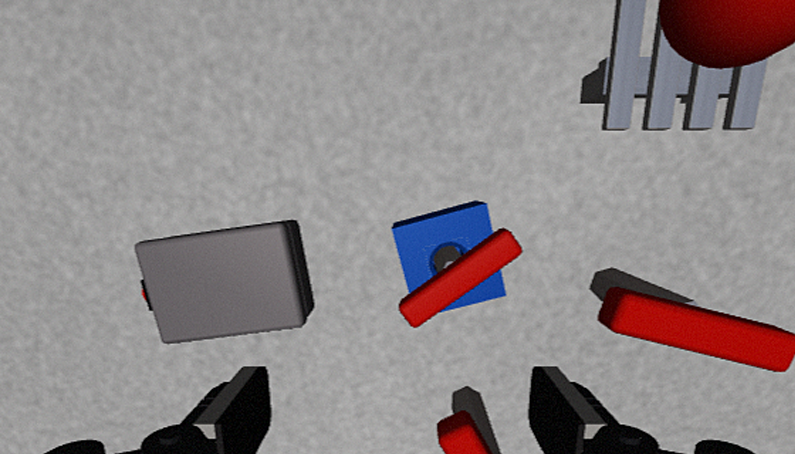

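```bash
python3 - <<'E'
from h import *
q=lambda u,v:(u/1.42,v/1.42)
a=onz("w4",q(408,315),101);b=onz("w4",q(512,240),101);print("bar",a,b,(a+b)/2,np.linalg.norm(a-b),np.degrees(np.arctan2(*(b-a)[[1,0]])))
cs=[onz("w4",q(*p),45) for p in((393,226),(487,204),(505,294))];print("stand",cs,(cs[0]+cs[2])/2,[np.linalg.norm(cs[1]-cs[i]) for i in(0,2)])
print("hole",onz("w4",q(447,258),45))
print("decoys",tri([("scene0",(168,139)),("side0",(370,298))]),tri([("scene0",(161,195)),("side0",(377,243))]))
for z in (110,125): print("decoy bar w4",onz("w4",q(620,290),z),onz("w4",q(790,335),z))
for z in (110,125): print(onz("w4",q(440,430),z))
E
```

```text
bar [ 600.3 -311.7  101. ] [ 653.7 -270.9  101. ] [ 627.  -291.3  101. ] 67.20267851804726 37.38145351243102
stand [array([ 590.6, -269.2,   45. ]), array([ 649.9, -255.3,   45. ]), array([ 665. , -313.9,   45. ])] [ 627.8  -291.55   45.  ] [np.float64(60.90730662244058), np.float64(60.5142132064856)]
hole [ 625.8 -289.8   45. ]
decoys [ 650.  -411.6  110.2] [ 749.9 -312.5  112.1]
decoy bar w4 [ 707.8 -295.   110. ] [ 798.5 -318.5  110. ]
decoy bar w4 [ 700.3 -291.3  125. ] [ 784.6 -313.2  125. ]
[ 618.6 -376.2  110. ]
[ 617.3 -366.9  125. ]
```

```bash
python3 -m pendant '[0.1,0,0.05,0,0.05,0,0.6,0.189,0.05,0.105,0,0.1,0,0.6,0.189,0.1,0.105,0,0.2,0,0.6,0.189,0.15,0.105,0,0.292,0,0.6,0.189,0.15,0.105,0,0.292,0,0.6,0.189,0.15,0.105,0,0.292,0,0.6]' ; python3 -c "
from h import *
go((627,-291.4,158),-52.6)"
```

```text
time_s: 7.22
eef_pos: [626.8, -289.4, 233.7]
ee_rot: [-0.632, 0.636, -0.319, 0.308]
force: [0.2, 0.1, -0.6]
grip_width: 0.6
shift [ 0.017  0.504 -0.001] turn [ 0.004  0.    -0.004] | 7.225 pos [ 626.8 -289.4  233.7] yaw -52.58 j [-0.6   0.75  1.   -0.01  1.41  0.32] F [ 0.2  0.1 -0.6] Tq [-0.018  0.008 -0.007] g 0.6
```

```bash
python3 -m pendant '[0.017,0.2,0,0.004,0,-0.004,0.5,0.017,0.4,0,0.004,0,-0.004,0.5,0.017,0.505,0,0.004,0,-0.004,0.5,0.017,0.505,0,0.004,0,-0.004,0.5,0.017,0.505,0,0.004,0,-0.004,0.5]' ; python3 - <<'E'
from h import *
go((627,-291.4,158),-52.6)
save("wrist","w5"); save("side","s5")
a=cv2.imread("pics/w5.png"); b=cv2.imread("pics/s5.png")[210:340,250:420]
cv2.imwrite("pics/m5.png",np.hstack([cv2.resize(a,(400,300)),cv2.resize(b,(392,300),interpolation=cv2.INTER_CUBIC)]))
E
```

```text
time_s: 7.85
eef_pos: [627.6, -291.2, 159.5]
ee_rot: [0.634, -0.634, 0.312, -0.314]
force: [-0.1, -0.2, 1.2]
grip_width: 0.502
shift [-0.001  0.01  -0.004] turn [-0.001  0.     0.001] | 7.85 pos [ 627.6 -291.2  159.5] yaw -52.55 j [-0.6   0.81  1.09  0.    1.24  0.31] F [-0.1 -0.2  1.2] Tq [-0.08   0.012  0.041] g 0.502
```

View pics/m5.png

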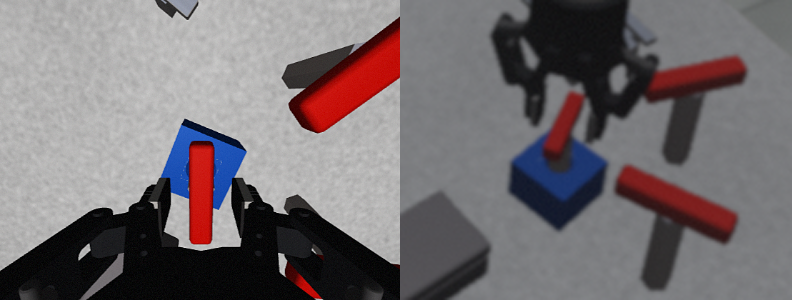

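The bar sits centred between the fingers and square to them (bar at (201,190) in the wrist half). Close on it.

```bash
python3 -m pendant '[0,0,0,0,0,0,0.1,0,0,0,0,0,0,0.1,0,0,0,0,0,0,0.1,0,0,0,0,0,0,0.1,0,0,0,0,0,0,0.1,0,0,0,0,0,0,0.1]' 70;  python3 -c "
from h import *
go((627,-291.4,158),-52.6)"; python3 -m pendant '[0,-0.1,0,0,0,0,0.1,0,-0.3,0,0,0,0,0.1,0,-0.5,0,0,0,0,0.1,0,-0.7,0,0,0,0,0.1,0,-0.9,0,0,0,0,0.1,0,-0.9,0,0,0,0,0.1]';  python3 - <<'E'
from h import *
go((506.9,131.9,270),-18)
save("wrist","w6"); save("side","s6"); save("scene","c6")
a=cv2.imread("pics/w6.png"); P=proj("s6",[[627,-291,200]])[0].astype(int); Q=proj("c6",[[627,-291,200]])[0].astype(int);print(P,Q)
f=lambda n,P:cv2.resize(cv2.imread(f"pics/{n}.png")[max(P[1]-60,0):,max(P[0]-60,0):][:130,:130],(390,390),interpolation=cv2.INTER_CUBIC)
cv2.imwrite("pics/m6.png",np.hstack([f("s6",P),f("c6",Q)]))
E
```

```text
time_s: 8.7
eef_pos: [627.8, -291.5, 160.3]
ee_rot: [-0.634, 0.634, -0.311, 0.315]
force: [0.1, 0.0, 5.8]
grip_width: 0.167
shift [-0.004  0.015 -0.004] turn [-0.001  0.     0.002] | 8.7 pos [ 627.8 -291.5  160.3] yaw -52.57 j [-0.6   0.81  1.09  0.    1.24  0.31] F [0.1 0.  5.8] Tq [ 0.135  0.027 -0.005] g 0.167
time_s: 9.45
eef_pos: [627.4, -291.3, 298.0]
ee_rot: [-0.634, 0.634, -0.309, 0.317]
force: [0.3, 0.7, -2.3]
grip_width: 0.161
shift [-2.731  0.165  1.076] turn [-0.    -0.192  0.003] | 9.45 pos [ 627.4 -291.3  298. ] yaw -52.57 j [-0.6   0.7   0.91  0.    1.52  0.31] F [ 0.3  0.7 -2.3] Tq [0.046 0.011 0.041] g 0.161
[325 225] [209 135]
```

View pics/m6.png

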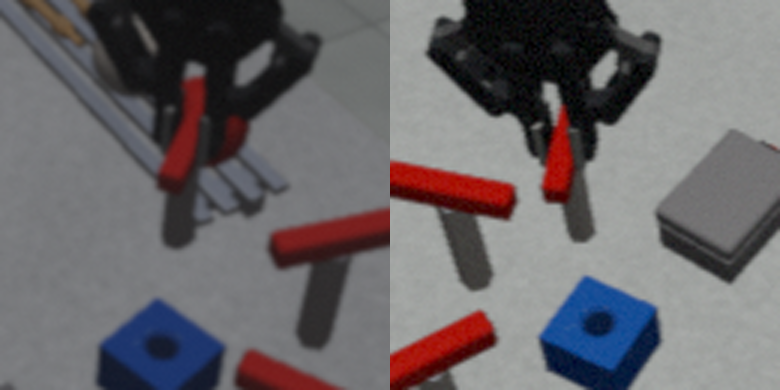

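The key hangs upright in the gripper and the stand hole is visible (left (162,347), right (600,322)). Next I'll carry it high to the screw.

```bash
python3 -m pendant '[-0.05,-0.2,0,0,0,0,0.1,-0.2,-0.33,0.05,0,0,0,0.1,-0.45,-0.35,0.15,0,0,0,0.1,-0.7,-0.35,0.25,0,0,0,0.1,-0.95,-0.35,0.37,0,0,0,0.1]' >/dev/null
python3 -m pendant '[-0.3,0,0.12,0,0,0,0.1,-0.6,0,0.24,0,0,0,0.1,-0.95,0,0.37,0,0,0,0.1]' >/dev/null
python3 -c "
from h import *
print(tri([('c6',(219,182.3)),('s6',(319,280.7))]),onz('c6',(219,182.3),45),onz('s6',(319,280.7),45))
go((506.9,131.9,335),-18)"
```

```text
[ 627.2 -292.    44.2] [ 626.9 -291.1   45. ] [ 627.4 -292.9   45. ]
shift [-0.805  0.053  0.336] turn [ 0.    -0.192 -0.001] | 10.6 pos [540.1   5.3 342.8] yaw -52.63 j [-0.21  0.32  1.38  0.    1.44  0.71] F [ 0.4  0.6 -1.3] Tq [ 0.071 -0.09   0.033] g 0.166
```

```bash
python3 -m pendant '[-0.2,0,0.08,0,-0.05,0,0.1,-0.4,0,0.17,0,-0.1,0,0.1,-0.65,0.05,0.28,0,-0.15,0,0.1,-0.805,0.15,0.336,0,-0.192,0,0.1,-0.805,0.25,0.336,0,-0.192,0,0.1,-0.805,0.25,0.336,0,-0.192,0,0.1]' >/dev/null
python3 - <<'E'
from h import *
go((506.9,131.9,286),-18)
for n in("side","scene","wrist"): save(n,n+"7")
P=proj("side7",[[507,132,145]])[0].astype(int); Q=proj("scene7",[[507,132,145]])[0].astype(int);print(P,Q)
f=lambda n,P:cv2.resize(cv2.imread(f"pics/{n}.png")[max(P[1]-40,0):,max(P[0]-40,0):][:80,:80],(400,400),interpolation=cv2.INTER_CUBIC)
cv2.imwrite("pics/m7.png",np.hstack([f("side7",P),f("scene7",Q)]))
E
```

```text
shift [0.002 0.118 0.004] turn [ 0.    -0.001 -0.002] | 11.35 pos [506.6 131.4 303.7] yaw -18.19 j [0.03 0.31 1.5  0.   1.34 0.35] F [-0.4  0.  -1. ] Tq [-0.001 -0.023 -0.033] g 0.165
[183 154] [431 245]
```

View pics/m7.png

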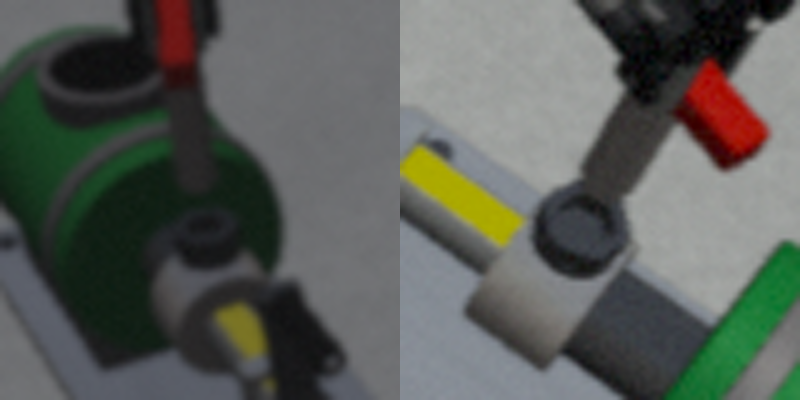

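Both views show the key foot just above the socket: side foot (182.4,152) and mouth (184.6,158.4), scene foot (432.6,243) and mouth (427.4,249). I'll triangulate the offset between them.

```bash
python3 - <<'E'
from h import *
f=tri([("side7",(182.4,151.5)),("scene7",(432.2,243.2))]);m=tri([("side7",(184.6,158.4)),("scene7",(427.4,249))]);print(f,m,m-f)
E
python3 -m pendant '[0,0.05,0,0,0,0,0.1,0,0.1,0,0,0,0,0.1,0,0.118,0,0,0,0,0.1,0,0.118,0,0,0,0,0.1]'
```

```text
[506.8 132.2 153.9] [509.4 130.8 133.6] [  2.6  -1.4 -20.3]
time_s: 12.0
eef_pos: [507.2, 131.2, 287.8]
ee_rot: [0.698, -0.698, 0.113, -0.111]
force: [-0.2, 0.0, -0.9]
grip_width: 0.166
```

```bash
python3 -m pendant '[0.005,0.03,0.002,0,0,0,0.1,0.005,0.055,0.002,0,0,0,0.1,0.005,0.055,0.002,0,0,0,0.1]'|tail -4; python3 -m pendant '[0,0.012,0,0,0,0,0.1,0,0.02,0,0,0,0,0.1,0,0.02,0,0,0,0,0.1]'; python3 -c "
from h import *
go((508,131.5,271),-18)"
```

```text
eef_pos: [507.9, 131.2, 279.2]
ee_rot: [0.698, -0.698, 0.113, -0.111]
force: [0.2, -0.1, -2.0]
grip_width: 0.162
time_s: 12.75
eef_pos: [508.0, 131.3, 276.9]
ee_rot: [0.698, -0.698, 0.112, -0.111]
force: [-1.1, 0.6, 3.5]
grip_width: 0.165
shift [-0.     0.039  0.001] turn [-0.    -0.001 -0.001] | 12.75 pos [508.  131.3 276.9] yaw -18.19 j [0.03 0.34 1.54 0.   1.27 0.35] F [-1.1  0.6  3.5] Tq [ 0.14   0.162 -0.018] g 0.165
```

```bash
python3 -m pendant '[0,0.01,0,0,0,0,0.1,0,0.01,0,0,0,0,0.1]'; python3 -c "
from h import *
go((508,131.5,271),-18)"
```

```text
time_s: 13.0
eef_pos: [508.1, 131.4, 276.4]
ee_rot: [0.699, -0.698, 0.112, -0.112]
force: [-3.0, 0.6, 8.4]
grip_width: 0.165
shift [-0.001  0.036  0.   ] turn [-0.    -0.001 -0.   ] | 13.0 pos [508.1 131.4 276.4] yaw -18.18 j [0.03 0.34 1.54 0.   1.27 0.35] F [-3.   0.6  8.4] Tq [0.075 0.598 0.061] g 0.165
```

```bash
python3 -m pendant '[-0.01,0.008,0.0,0,0,0,0.1,-0.01,0.008,0,0,0,0,0.1]';python3 -m pendant '[0,0.01,0.0,0,0.022,0,0.1,0,0.012,0,0,0.044,0,0.1,0,0.012,0,0,0.044,0,0.1]'; python3 -c "
from h import *
go((508,131.5,271),-18)"
```

```text
time_s: 13.25
eef_pos: [507.1, 131.8, 276.4]
ee_rot: [0.699, -0.698, 0.111, -0.113]
force: [-1.2, 0.2, 7.2]
grip_width: 0.162
time_s: 13.62
eef_pos: [506.9, 131.9, 274.5]
ee_rot: [0.689, -0.688, 0.159, -0.16]
force: [-1.4, 0.6, -0.4]
grip_width: 0.169
shift [0.008 0.023 0.001] turn [-0.001 -0.045  0.001] | 13.625 pos [506.9 131.9 274.5] yaw -26.08 j [0.03 0.33 1.55 0.   1.26 0.49] F [-1.4  0.6 -0.4] Tq [ 0.215  0.229 -0.035] g 0.169
```

```bash
python3 -m pendant '[0,0.015,0.0,0,0,0,0.1,0,0.022,0,0,0,0,0.1,0,0.022,0,0,0,0,0.1]'; python3 -c "
from h import *
go((508,131.5,270.5),-26)"
```

```text
time_s: 14.0
eef_pos: [506.8, 131.9, 270.7]
ee_rot: [0.689, -0.688, 0.159, -0.16]
force: [-0.6, 1.6, -3.1]
grip_width: 0.163
shift [0.009 0.002 0.001] turn [-0. -0.  0.] | 14.0 pos [506.8 131.9 270.7] yaw -26.07 j [0.03 0.34 1.55 0.   1.25 0.49] F [-0.6  1.6 -3.1] Tq [0.261 0.254 0.006] g 0.163
```

```bash
python3 -m pendant '[0,0,0.0,0,0,0,0.1,0,0,0,0,0,0,0.1,0,0.003,0,0,0.04,0,0.1,0,0.006,0,0,0.08,0,0.1,0,0.009,0,0,0.12,0,0.1,0,0.012,0,0,0.16,0,0.1,0,0.013,0,0,0.19,0,0.1]'; python3 -c "
from h import *
go((508,131.5,270.5),-26)"
```

```text
time_s: 14.88
eef_pos: [506.8, 131.8, 268.9]
ee_rot: [0.611, -0.611, 0.356, -0.356]
force: [0.1, 0.5, -0.6]
grip_width: 0.167
shift [ 0.006 -0.011  0.006] turn [-0.    -0.191  0.   ] | 14.875 pos [506.8 131.8 268.9] yaw -60.45 j [0.03 0.34 1.56 0.   1.24 1.09] F [ 0.1  0.5 -0.6] Tq [0.089 0.162 0.049] g 0.167
```

```bash
for i in 1 ; do python3 -m pendant '[0,0.002,0.0,0,0.03,0,0.1,0,0.005,0,0,0.064,0,0.1,0,0.005,0,0,0.064,0,0.1]' >/dev/null; python3 -c "
from h import *
go((508,131.5,270.5),-26)"; python3 -m pendant '[0,0.002,0.0,0,0.02,0,0.1,0,0.002,0,0,0.032,0,0.1,0,0.002,0,0,0.032,0,0.1]' >/dev/null; python3 -c "
from h import *
go((508,131.5,270.5),-26)"; done
```

```text
shift [ 0.004 -0.015  0.007] turn [-0.    -0.255  0.   ] | 15.25 pos [506.8 131.7 268.2] yaw -71.92 j [0.03 0.34 1.56 0.   1.24 1.29] F [-2.   0.2 -2. ] Tq [0.04  0.233 0.034] g 0.165
shift [ 0.003 -0.017  0.008] turn [-0.    -0.286  0.   ] | 15.625 pos [506.8 131.6 267.9] yaw -77.54 j [0.03 0.34 1.56 0.   1.24 1.38] F [-1.3  0.2 -1.2] Tq [0.032 0.217 0.025] g 0.161
```

```bash
python3 -m pendant '[0,0.001,0.0,0,0.016,0,0.1,0,0.002,0,0,0.032,0,0.1]' >/dev/null; python3 -c "
from h import *
go((508,131.5,270.5),-26)"; python3 -m pendant '[0,0.001,0.0,0,0.016,0,0.1,0,0.002,0,0,0.032,0,0.1]' >/dev/null; python3 -c "
from h import *
go((508,131.5,270.5),-26)"
```

```text
shift [ 0.001 -0.019  0.008] turn [-0.    -0.318  0.   ] | 15.875 pos [506.8 131.6 267.6] yaw -83.26 j [ 0.03  0.34  1.56 -0.    1.24  1.48] F [-1.9 -0.6 -0.6] Tq [0.021 0.241 0.081] g 0.165
shift [ 0.    -0.021  0.008] turn [-0.   -0.35  0.  ] | 16.125 pos [506.8 131.5 267.4] yaw -88.96 j [ 0.03  0.34  1.56 -0.    1.24  1.58] F [-0.6 -0.2 -0.4] Tq [-0.01   0.33   0.134] g 0.167
```

```bash
python3 -m pendant '[0,0.001,0.0,0,0.01,0,0.1,0,0.001,0,0,0.02,0,0.1]' >/dev/null; python3 -c "
from h import *
go((508,131.5,270.5),-26)"; python3 -m pendant '[0,0.001,0.0,0,0.008,0,0.1,0,0.001,0,0,0.016,0,0.1]' >/dev/null; python3 -c "
from h import *
go((508,131.5,270.5),-26)"
```

```text
shift [-0.    -0.021  0.008] turn [-0.   -0.37  0.  ] | 16.375 pos [506.8 131.5 267.3] yaw -92.58 j [ 0.03  0.34  1.56 -0.    1.24  1.65] F [-0.8 -0.1 -1. ] Tq [0.017 0.259 0.13 ] g 0.164
shift [-0.001 -0.022  0.008] turn [-0.    -0.386  0.   ] | 16.625 pos [506.8 131.5 267.2] yaw -95.53 j [ 0.03  0.34  1.56 -0.    1.24  1.7 ] F [-1.6  0.2 -0. ] Tq [-0.07   0.342  0.139] g 0.165
```

```bash
python3 -m pendant '[0,0.001,0.0,0,0.01,0,0.1,0,0.001,0,0,0.02,0,0.1]' >/dev/null; python3 -c "
from h import *
go((508,131.5,270.5),-26)"; python3 -m pendant '[0,0.001,0.0,0,0.006,0,0.1,0,0.001,0,0,0.012,0,0.1]' >/dev/null; python3 -c "
from h import *
go((508,131.5,270.5),-26)
import rig
for _ in range(1): rig.capture('scene')
go((508,131.5,270.5),-26)"
```

```text
shift [-0.001 -0.023  0.008] turn [-0.    -0.407  0.   ] | 16.875 pos [506.8 131.5 267.1] yaw -99.24 j [ 0.03  0.34  1.56 -0.    1.24  1.76] F [-1.6 -0.4 -0.2] Tq [-0.033  0.32   0.177] g 0.164
shift [-0.002 -0.024  0.008] turn [-0.    -0.419  0.   ] | 17.125 pos [506.8 131.4 267. ] yaw -101.47 j [ 0.03  0.34  1.56 -0.    1.24  1.8 ] F [-1.5 -1.   0.8] Tq [-0.061  0.396  0.205] g 0.163
shift [-0.002 -0.024  0.008] turn [-0.    -0.419  0.   ] | 17.175 pos [506.8 131.5 267. ] yaw -101.51 j [ 0.03  0.34  1.56 -0.    1.24  1.8 ] F [-1.4  0.5  1.4] Tq [-0.045  0.43   0.127] g 0.166
```

Torque while turning rose steadily, 0.08 → 0.134 → 0.177 → 0.205 N m, so the screw is snug. I'll back off slightly within the slack and withdraw.

```bash
python3 -m pendant '[0,0,0,0,0,0,0.1,0,0,0,0,-0.012,0,0.1,0,0,0,0,-0.024,0,0.1,0,0,0,0,-0.024,0,0.1]' >/dev/null; python3 -c "
from h import *
go((508,131.5,270.5),-26)"; python3 -m pendant '[0,-0.03,0,0,0,0,0.1,0,-0.07,0,0,0,0,0.1,0,-0.15,0,0,0,0,0.1,0,-0.3,0,0,0,0,0.1,0,-0.5,0,0,0,0,0.1,0,-0.5,0,0,0,0,0.1]' | tail -4; python3 -c "
from h import *
go((627.8,-291.5,342),-52.6)
for n in('side','scene','wrist'): save(n,n+'8')
P=proj('side8',[[507,132,145]])[0].astype(int); Q=proj('scene8',[[507,132,145]])[0].astype(int)
f=lambda n,P:cv2.resize(cv2.imread(f'pics/{n}.png')[max(P[1]-70,0):,max(P[0]-60,0):][:120,:120],(400,400),interpolation=cv2.INTER_CUBIC)
cv2.imwrite('pics/m8.png',np.hstack([f('side8',P),f('scene8',Q)]))
"
```

```text
shift [-0.001 -0.023  0.008] turn [-0.    -0.396  0.   ] | 17.675 pos [506.8 131.5 267. ] yaw -97.22 j [ 0.03  0.34  1.56 -0.    1.24  1.73] F [-2.  -0.3  1.5] Tq [ 0.017  0.389 -0.032] g 0.165
eef_pos: [507.2, 131.6, 344.7]
ee_rot: [-0.469, 0.466, -0.529, 0.532]
force: [0.0, -0.8, -2.0]
grip_width: 0.165
shift [2.697 0.025 1.152] turn [-0.002 -0.248  0.001] | 18.425 pos [507.2 131.6 344.7] yaw -97.22 j [ 0.03  0.28  1.43 -0.    1.42  1.73] F [ 0.  -0.8 -2. ] Tq [ 0.02  -0.008 -0.018] g 0.165
```

View pics/m8.png

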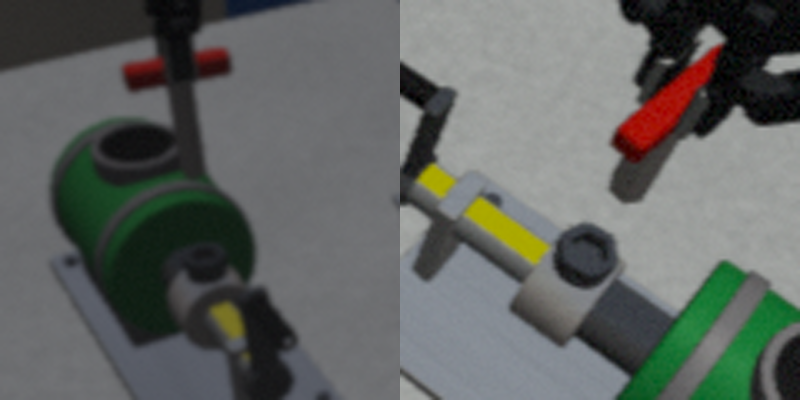

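Key is free of the screw, still upright, and the yellow flat still faces up. Now back to the stand.

```bash
python3 -m pendant '[0.3,0,0.12,0,0,0,0.1,0.6,0,0.25,0,0,0,0.1,0.95,0,0.4,0,0,0,0.1]' >/dev/null
python3 -m pendant '[0.3,0,0.12,0,-0.04,0,0.1,0.6,0,0.25,0,-0.08,0,0.1,0.95,0,0.4,0,-0.124,0,0.1]' >/dev/null; python3 - <<'E'
from h import *
go((627.3,-292,300),-52.6)
a=cv2.imread("pics/scene0.png",0);b=cv2.imread("pics/scene8.png",0)
p=proj("scene0",[[507,131.5,131.5],[507,131.5,127.5]]);print("expected shift",p[1]-p[0])
x,y=p[0].round().astype(int); best=[]
t=cv2.resize(a[y-9:y+7,x-11:x+12],None,fx=8,fy=8,interpolation=cv2.INTER_CUBIC); g=cv2.resize(b[y-15:y+15,x-17:x+18],None,fx=8,fy=8,interpolation=cv2.INTER_CUBIC)
r=cv2.matchTemplate(g,t,cv2.TM_CCOEFF_NORMED);_,m,_,l=cv2.minMaxLoc(r);print("seen shift",np.array(l)/8-[6,6],m)
E
```

```text
shift [0.859 0.259 0.022] turn [ 0.001 -0.122 -0.001] | 19.325 pos [ 590.  -168.7  339. ] yaw -74.57 j [-0.47  0.5   1.14 -0.    1.51  0.83] F [ 0.8  0.4 -1.2] Tq [ 0.02  -0.026  0.026] g 0.164
expected shift [-0.61110713  1.00987961]
seen shift [-0.5   0.75] 0.9934279322624207
```

```bash
python3 -m pendant '[0.25,0,0,0,-0.04,0,0.1,0.5,0.05,0.01,0,-0.08,0,0.1,0.75,0.1,0.02,0,-0.122,0,0.1,0.859,0.2,0.022,0.001,-0.122,-0.001,0.1,0.859,0.4,0.022,0.001,-0.122,-0.001,0.1,0.859,0.55,0.022,0.001,-0.122,-0.001,0.1,0.859,0.55,0.022,0.001,-0.122,-0.001,0.1,0.859,0.55,0.022,0.001,-0.122,-0.001,0.1]' >/dev/null; python3 - <<'E'
from h import *
go((627.3,-292,212),-52.6)
for n in("side","scene"): save(n,n+"9")
P=proj("side9",[[627,-292,70]])[0].astype(int); Q=proj("scene9",[[627,-292,70]])[0].astype(int);print(P,Q)
f=lambda n,P:cv2.resize(cv2.imread(f"pics/{n}.png")[P[1]-50:P[1]+50,P[0]-50:P[0]+50],(400,400),interpolation=cv2.INTER_CUBIC)
cv2.imwrite("pics/m9.png",np.hstack([f("side9",P),f("scene9",Q)]))
E
```

```text
shift [ 0.001  0.301 -0.003] turn [-0.    -0.     0.001] | 20.325 pos [ 627.5 -291.7  257.1] yaw -52.66 j [-0.6   0.73  0.97  0.    1.44  0.31] F [ 0.9 -0.1 -1.7] Tq [-0.018  0.029  0.002] g 0.165
[319 272] [217 175]
```

View pics/m9.png

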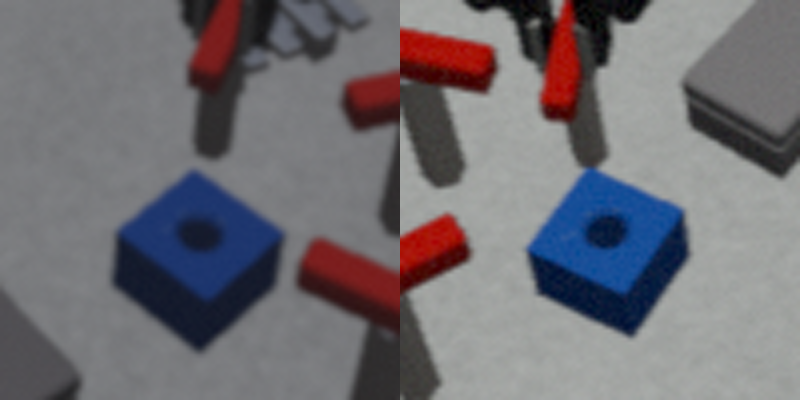

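Key foot hangs above the stand hole (left foot (213,155) over hole (200,232), right foot (592,163) over hole (606,230)). I'll lower it with force checks.

```bash
python3 -m pendant '[0,0.15,0,0,0,0,0.1,0,0.3,0,0,0,0,0.1,0.001,0.38,0,0,0,0,0.1,0.001,0.38,0,0,0,0,0.1]' |tail -4; python3 -m pendant '[0,0.02,0,0,0,0,0.1,0,0.04,0,0,0,0,0.1,0,0.04,0,0,0,0,0.1]' |tail -4; python3 -c "
from h import *
go((627.5,-291.7,160.5),-52.6)"
```

```text
eef_pos: [627.7, -292.0, 200.4]
ee_rot: [0.634, -0.634, 0.313, -0.315]
force: [0.7, -0.8, -1.4]
grip_width: 0.163
eef_pos: [627.7, -292.1, 194.4]
ee_rot: [0.634, -0.634, 0.313, -0.315]
force: [-0.2, -0.4, -1.6]
grip_width: 0.161
shift [-0.003  0.226 -0.   ] turn [-0.    -0.     0.001] | 21.3 pos [ 627.7 -292.1  194.4] yaw -52.65 j [-0.6   0.77  1.05  0.    1.31  0.31] F [-0.2 -0.4 -1.6] Tq [ 0.    -0.04  -0.011] g 0.161
```

```bash
python3 -m pendant '[-0.002,0.02,0.002,0,0,0,0.1,-0.002,0.04,0.002,0,0,0,0.1,-0.002,0.05,0.002,0,0,0,0.1]' |tail -4; python3 -m pendant '[0,0.03,0,0,0,0,0.1,0,0.06,0,0,0,0,0.1,0,0.06,0,0,0,0,0.1]' |tail -4; python3 -c "
from h import *
go((627.5,-291.7,160.5),-52.6)"
```

```text
eef_pos: [627.8, -291.6, 186.6]
ee_rot: [0.634, -0.634, 0.313, -0.314]
force: [0.2, 0.4, -1.4]
grip_width: 0.163
eef_pos: [627.7, -291.5, 177.0]
ee_rot: [0.634, -0.634, 0.313, -0.314]
force: [-0.4, 0.4, -2.2]
grip_width: 0.162
shift [ 0.     0.11  -0.002] turn [-0. -0.  0.] | 22.05 pos [ 627.7 -291.5  177. ] yaw -52.65 j [-0.6   0.79  1.07  0.    1.28  0.31] F [-0.4  0.4 -2.2] Tq [-0.018 -0.041  0.041] g 0.162
```

```bash
python3 -m pendant '[0,0.04,0,0,0,0,0.1,0,0.08,0,0,0,0,0.1,0,0.095,0,0,0,0,0.1]' |tail -4; python3 -m pendant '[0,0.01,0,0,0,0,0.1,0,0.012,0,0,0,0,0.1,0,0.012,0,0,0,0,0.1]' |tail -4; python3 -c "
from h import *
go((627.5,-291.7,160.5),-52.6)"
```

```text
eef_pos: [627.5, -291.4, 162.0]
ee_rot: [0.634, -0.634, 0.313, -0.314]
force: [0.3, 0.3, -1.2]
grip_width: 0.162
eef_pos: [627.6, -291.5, 160.4]
ee_rot: [0.634, -0.634, 0.313, -0.314]
force: [0.4, -0.5, -0.2]
grip_width: 0.166
shift [ 0.001 -0.001 -0.001] turn [-0. -0.  0.] | 22.8 pos [ 627.6 -291.5  160.4] yaw -52.65 j [-0.6   0.81  1.08  0.    1.25  0.31] F [ 0.4 -0.5 -0.2] Tq [-0.049 -0.053 -0.007] g 0.166
```

Foot is down on the hole floor (weight unloaded). Release to a moderate opening, retreat straight up and check.

```bash
python3 -m pendant '[0,0,0,0,0,0,0.5,0,0,0,0,0,0,0.5,0,0,0,0,0,0,0.5,0,0,0,0,0,0,0.5,0,-0.2,0,0,0,0,0.5,0,-0.6,0,0,0,0,0.5,0,-0.9,0,0,0,0,0.5,0,-0.9,0,0,0,0,0.5]' 20; python3 - <<'E'
from h import *
for n in("side","scene"): save(n,n+"A")
P=proj("sideA",[[627,-292,70]])[0].astype(int); Q=proj("sceneA",[[627,-292,70]])[0].astype(int); W=proj("sceneA",[[507,80,110]])[0].astype(int)
f=lambda n,P:cv2.resize(cv2.imread(f"pics/{n}.png")[P[1]-40:P[1]+40,P[0]-40:P[0]+40],(260,260),interpolation=cv2.INTER_CUBIC)
cv2.imwrite("pics/mA.png",np.hstack([f("sideA",P),f("sceneA",Q),f("sceneA",W)]))
for n in("side","scene"):
    d=np.abs(cv2.imread(f"pics/{n}0.png").astype(int)-cv2.imread(f"pics/{n}A.png")).max(2)
    for k,p in dict(box=[590,-200,40] ,key=[627,-291,101]).items():
        u,v=proj(n+"A",[p])[0].astype(int); print(n,k,d[v-12:v+12,u-12:u+12].mean().round(1))
E
```

```text
time_s: 23.8
eef_pos: [628.0, -291.8, 299.9]
ee_rot: [-0.634, 0.634, -0.31, 0.317]
force: [0.3, -0.3, -0.2]
grip_width: 0.5
side box 12.8
side key 12.7
scene box 5.9
scene key 9.1
```

```bash
python3 - <<'E'
from h import *
for n in("side","scene"):
  for t in("0","A"):
    im=cv2.imread(f"pics/{n}{t}.png").astype(int);b,g,r=im[...,0],im[...,1],im[...,2]
    def st(m,p,h):
        u,v=proj(n+t,[p])[0].astype(int); ys,xs=np.nonzero(m[v-h:v+h,u-h:u+h]); return len(xs),(xs.mean()+u-h).round(1),(ys.mean()+v-h).round(1)
    red=(r>90)&(g<50)&(b<50)
    print(n,t,"bar",st(red,[627,-291,93],18),"yellow",st((r>80)&(g>70)&(b<40),[507,80,94],25))
E
```

```text
side 0 bar (162, np.float64(320.7), np.float64(262.4)) yellow (0, np.float64(nan), np.float64(nan))
side A bar (168, np.float64(320.7), np.float64(262.9)) yellow (11, np.float64(193.1), np.float64(180.5))
scene 0 bar (197, np.float64(215.2), np.float64(167.9)) yellow (206, np.float64(393.2), np.float64(245.4))
scene A bar (198, np.float64(215.5), np.float64(167.8)) yellow (198, np.float64(397.1), np.float64(239.7))<stdin>:6: RuntimeWarning: Mean of empty slice.
  ret = ret.dtype.type(ret / rcount)
```

The bar is back within half a pixel of where it started in both views, so the key is standing in its stand. The flat is up. Handing in.

```bash
python3 -c "
from rig import finish_job
print(finish_job())"
```

```text
the job is handed in; nothing more can be done
None
```

I handed the job in at about 24 s of the 72 s allowed: the crank is up, the clamp screw is snug on the flat, and the key is back in its stand. The hand-in reports no verdict, so this rests on my own checks.

- **Crank:** I swung it until the yellow strip faced up. The camera confirmed this afterwards, and the strip still faced up after the key was withdrawn.
- **Screw:** The key first stopped 4 mm in, then dropped to about 11 mm after a small sideways shift and about 8° clockwise. I turned it about 1.3 rad clockwise. The torque while turning climbed steadily to 0.205 N m, and read 0.127 N m standing still, as the task warned it might. The screw head moved (-0.5, 0.75) px in the scene view, against (-0.6, 1.0) px expected for a 4 mm descent. That fits a screw down on the flat, but it is a coarse check.
- **Key:** It went into the stand hole without side force and its weight came off the gripper at the original height. After release, the red bar was within 0.5 px of its starting place in both views, and the gripper was well clear above it.

**Not fully checked:**
- My last picture could not be viewed because the limit of 12 was reached, so the final check of the key and flat was by pixel measurement only.
- I did not measure the balls and the grey box at the end. An image difference meant for the box used a guessed spot and shows nothing about it. I felt no contact near any of them.

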